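# Check a drill adapter's stop nut on the setting gauge, two ways round

### The job

Take the adjustable drill adapter (the holder whose stop nut has a clamp lug) out of the socket block, lower its shank into the bush of the setting gauge with the lug pointing at the dial, press it down against the sprung plunger until the nut sits hard on the bush plate, and keep it there for a good second so the dial can be read. Ease it up until the nut is well clear of the plate, turn it half a turn so that the lug points straight away from the dial, and press it fully home again, firmly but without ramming it. Finish while still gripping it and pressing it firmly on the plate (never let go: the plunger would lift it), and leave the other holders and everything else on the bench where they are.

Things in the scene. Friction and masses are not known exactly. Their poses are not given: they have to be found in the camera images.
- adapter: steel drill adapter, 0.42 kg, upright in one of the block's sockets. Origin on its axis at the stop nut's underside, z up. Below: shank 24 mm wide, 60 mm long, end chamfered 3 mm. Above: dark round stop nut 44 mm wide, 12 mm high, then the plain round nose to grip, 32 mm wide, 12 to 52 mm above the origin. A clamp lug sticks out of the nut along its -x and alone shows which way round it is
- lug (a point): point on the adapter's clamp lug, 30 mm from the axis along the adapter's -x, 6 mm above the nut's underside. The lug is 14 mm wide, 9 mm high, reaches 32.5 mm from the axis and touches nothing when the nut is seated. In the block it points to the block's front within 15 degrees
- rack: grey plastic socket block, fixed, 164 x 164 x 75 mm, origin under its centre. Four sockets 28 mm wide, 68 mm deep at x, y = +-44 mm in its frame; a holder's nut or flange rests on its top face, 75 mm above the bench. Its front (-x) carries a label strip. Holders stand in three of the sockets, in any order
- bush: steel bush plate of the setting gauge, 84 x 84 x 22 mm, fixed on two uprights. Origin at the centre of the bore's mouth on its top face (the hard stop), 104 mm above the bench; z up. The bore is 28 mm wide, right through, open below. A line is scribed towards the dial along -x, another away from it along +x
- gauge: the whole setting gauge, fixed, grey casting; origin on the bench under the bore's axis, axes as the bush plate's. Base 104 mm wide, reaching 138 mm from the axis towards the dial and 62 mm the other way. The dial, 58 mm wide, faces up 103 mm from the axis towards the gauge's -x, lower than the bush plate's top
- plunger (a joint): travel of the sprung plunger under the bore: 0 m = free, its head 52 mm below the bush plate's top face; grows as it is pressed; the 60 mm shank fully home presses it 0.008. It pushes up with 3 N as it starts to move and 9 N with the shank home, more than the adapter's weight. The dial's needle turns with it, 4 rad in all
- collet_chuck: another holder in the block: collet chuck with a slotted round nut 42 mm wide and a slim end mill on top, 74 mm tall above the block; origin under its flange. Leave it
- side_lock_holder: another holder in the block: stout plain cylinder 46 mm wide, 46 mm tall above the block; origin under it. Leave it
- hook_spanner: flat dark hook spanner, 170 mm long, 8 mm thick, lying on the bench behind the gauge (its +x side). Leave it
- hex_key: dark L-shaped hex key, 109 mm long, 6 mm thick, lying on the bench in front of the block (its -x side). Leave it
- caliper: digital caliper, 215 mm long, 11 mm thick, lying flat near the far edge. Leave it
- insert_case: flat black case of cutting inserts, 62 x 95 x 19 mm, lying at the left. Leave it
- collet: single spring collet standing at the right, 34 mm wide, 34 mm tall. Leave it
Things that resemble listed ones, but are neither listed nor needed, are in the scene too. Leave any green look-alike of the side_lock_holder alone. Leave any purple look-alike of the adapter alone.

How it is judged:
By the outcome, as a careful person would: the job done as asked, in the order asked, and still so for the second after the job is handed in, while the arm keeps its last pose, push and grip.
It also fails if it takes over 58 s, if anything falls off the work surface, if the arm or the gripper's body presses on something with over 40 N, if the wrist force passes 120 N, or if a joint passes its speed limit or range.

### The arm

A 6-joint arm with a two-finger parallel gripper is mounted at the origin on the work surface. World frame = base frame: x ahead of the robot, y to its left, z up, the work surface at z = 0. Lengths are in m, angles in rad, forces in N, time in s.
With the tool pointing down it reaches from about 0.375 to 0.825 m from the base axis. Payload 5.5 kg.
Tool frame: the origin (TCP) lies on the centre line of the jaws, within the pads' length; the fingertips stand 17 mm ahead of it and the grasp point (between the pads) lies 2 mm behind it; z points along the fingers, y is the line along which they close (so a half turn about z gives the same grasp; the last joint's range is limited). The gripper opens to 85 mm and grips with 20 to 120 N. Pads are 22 mm wide; open, the fingers measure 114 mm over their backs; the gripper's body (76 mm by 85 mm) begins 54 mm behind the grasp point. The pads swing forward as they close: fully open they stand 13 mm farther back than shut.
Start: joints at [1.19, 0.314, -0.047, 1.21, 0, 1.571], TCP at [0.223, 0.557, 0.248] pointing down, gripper open.
Joint ranges: [-2.67, 2.67], [-0.69, 1.73], [-1.03, 1.25], [-2.08, 2.16], [-1.42, 1.45], [-3.14, 3.14]. Speed limits (rad/s): [2.39, 2.39, 3.01, 3.14, 3.14, 3.14].

### API

Orientations are given as [roll, pitch, yaw] about the fixed x, y, z axes, in that order (R = Rz(yaw) Ry(pitch) Rx(roll)).
In Python, from bench import ctrl, snapshot, get_calibration, close_job gives the robot as it stands.
- The arm moves only by the tool play_rows, never from a script. Its argument "motion" is a list that holds one entry, the list of rows, each a list of 4 numbers: the shift along the tool's x, y, z in mm, then the turn about the tool's z in rad. A call has 1 to 5 rows; each row shifts and turns the commanded pose from where the row before left it, along the tool's axes as they then stand; what a row does not reach is not made up. A row lasts 1/10 s, in which the tool goes at most 50 mm and 8.59 degrees, less where a joint would pass 70% of its speed; a pose out of reach is approached as far as the arm can. A call with a gripper value outside its range is refused whole. "gripper" is the opening, from 0 (shut) to 1 (fully open), set as the call begins (left out, the last holds). The fingers move at their own pace and stop on an object; the grip force is fixed at half the most. Time passes only in rows, so rows that do not move let the fingers close. It gives the time, the measured TCP pose, the force, the opening and the grip force at its end, in the units of the state.
- ctrl.read_state(): the state, without advancing time (a new reading comes with each control period).
- snapshot(name): name is "scene" or "top" or "wrist"; returns the picture (400x640x3 uint8, blue, green, red); there is no depth.
- get_calibration(name): a dict with "fx", "fy", "cx", "cy" (pixels), "k1" (the pictures are not rectified: a ray, as slopes to the right and down, at radius r is drawn at 1 + k1 r^2 times it, then the intrinsics apply), "origin" and "attitude" of the camera in the world. Camera axes: x right, y down, z forward; pixel columns grow to the right and rows downward; lengths in m; the calibration is good to about 2 mm. A picture is of the moment at which its call begins: read the wrist's pose just before it. get_calibration takes no time and is no camera call; for the wrist camera it gives the pose at the moment of the call.
- close_job(): hands the job in; it is judged then, once.
The state is a dict: "t": time; "joint_positions": joint angles; "joint_vel": joint speeds; "effort": joint torques, N m; "tool_pos": TCP position; "tcp_rot": TCP orientation; "wrist_force": force on the tool from outside, world axes, zero at the start; "moment": the same for the moment, N m; "width": opening from 0.0 (shut) to 1.0 (fully open); "grasp_force": force on a finger pad.
Only numpy, scipy, OpenCV 4.12 (cv2) and the standard library are available. Lean on these libraries where they do the work, as an engineer would, in place of code of your own. Each camera call takes 0.05 s, during which the arm holds its last target. There are 200 camera calls.

## Working session

There is one attempt and no reset: what is moved stays moved. The work goes in short steps, Python scripts to look and compute and a tool call to move; the robot and the scene stay as the last step left them, time stands still between calls to the robot, and variables do not carry over. Pictures are saved under pics/ and viewed, at most 10 in all, crops included, and the job is handed in when it is done.

Besides the shell and the picture viewer there is one more tool, called after "Request:" as name(argument=value, ...), one argument or row to a line, values as JSON. play_rows: Moves the arm, as the interface text tells. Its arguments: {"type":"object","properties":{"motion":{"type":"array","items":{"type":"array","items":{"type":"array","items":{"type":"number"}}}},"gripper":{"type":"number"}},"required":["motion"]}

```bash
mkdir -p pics; cat > h.py <<'E'
import numpy as np, cv2
from scipy.spatial.transform import Rotation as R
from bench import ctrl, snapshot, get_calibration, close_job
def Rm(a):
    a=np.array(a,float)
    return a if a.shape==(3,3) else (R.from_quat(a).as_matrix() if a.size==4 else R.from_euler('xyz',a).as_matrix())
def px2w(c,u,v,z):
    """pixel -> world point on plane z"""
    d=np.array([(u-c['cx'])/c['fx'],(v-c['cy'])/c['fy']]); s=d.copy()
    for _ in range(20): s=d/(1+c['k1']*(s@s))
    r=Rm(c['attitude'])@np.array([s[0],s[1],1]); o=np.array(c['origin'])
    return o+r*(z-o[2])/r[2]
def w2px(c,p):
    q=Rm(c['attitude']).T@(np.array(p)-np.array(c['origin'])); s=q[:2]/q[2]; s=s*(1+c['k1']*(s@s))
    return np.array([c['fx']*s[0]+c['cx'],c['fy']*s[1]+c['cy']])
E
python3 - <<'E'
from h import *
for n in ['top','scene','wrist']:
    print(n,get_calibration(n)); cv2.imwrite(f'pics/{n}0.png',snapshot(n))
print(ctrl.read_state())
E
```

```text
top {'fx': 419.80362631725336, 'fy': 419.80362631725336, 'cx': 314.8978601030871, 'cy': 203.89518731549444, 'k1': -0.10722894944894913, 'origin': array([0.37116955, 0.00421253, 1.473064  ]), 'attitude': array([-2.99254759, -0.00557787, -1.57278656])}
scene {'fx': 485.16068817395416, 'fy': 485.16068817395416, 'cx': 326.9731080584687, 'cy': 206.14963644541217, 'k1': -0.12278499380287457, 'origin': array([1.35222672, 0.08842285, 1.1831568 ]), 'attitude': array([-2.49870545e+00, -2.42240452e-03,  1.68654355e+00])}
wrist {'fx': 277.8850983145118, 'fy': 277.8850983145118, 'cx': 322.32968964334606, 'cy': 201.91753506470448, 'k1': -0.032848648959346305, 'origin': array([0.14784377, 0.58725232, 0.37299811]), 'attitude': array([2.81821182e+00, 1.92328744e-03, 1.18973445e+00])}
{'t': 0.15, 'joint_positions': array([ 1.19001204e+00,  3.14088689e-01, -4.78182593e-02,  1.21021160e+00,
        1.48733289e-05,  1.57081591e+00]), 'joint_vel': array([ 0.000312  , -0.00327957,  0.0031522 ,  0.00173766, -0.00090436,
       -0.00073676]), 'effort': array([ 4.04702132e-04, -5.40045154e+01,  3.40059364e+01,  1.32385638e-02,
        5.36276355e-05, -6.16171221e-07]), 'tool_pos': array([0.22283174, 0.55664326, 0.24763122]), 'tcp_rot': array([-3.14027043e+00, -1.48474267e-05,  2.76078877e+00]), 'wrist_force': array([ 0.87399384, -0.34550005, -0.28241235]), 'moment': array([-0.00210699,  0.00771685,  0.0277224 ]), 'grasp_force': 0.0, 'width': 1.0022003610849761}
```

View pics/top0.png

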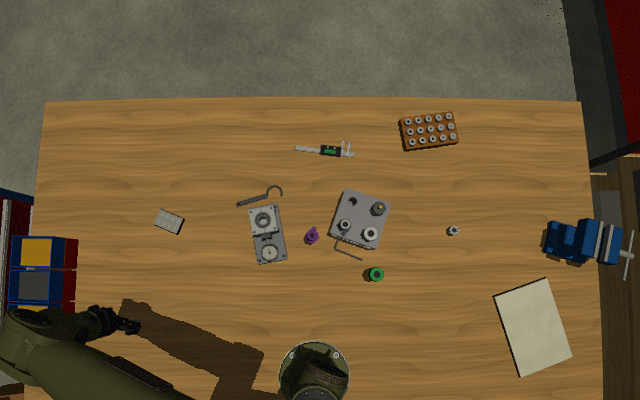

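View pics/scene0.png

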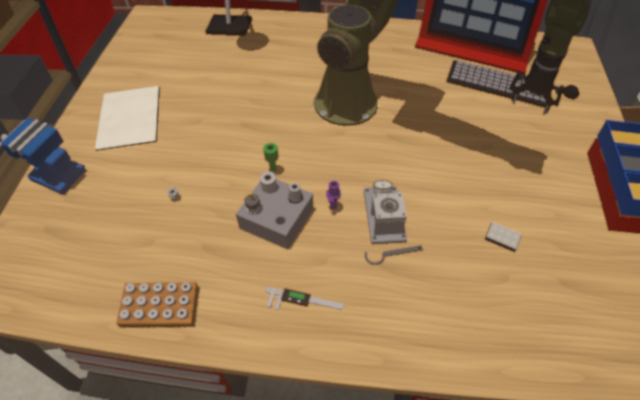

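Top view: the gauge bush is near (263,219) and its dial near (269,252). The block holders are at (345,225), (370,233) and (378,208), with the empty socket at (352,201). The purple look-alike is at (312,236) and the green one at (376,274). I'll enlarge this area.

```bash
python3 - <<'E'
from h import *
a=cv2.imread('pics/top0.png')[180:290,235:400]
b=cv2.imread('pics/scene0.png')[135:270,230:420]
a=cv2.resize(a,(790,527),interpolation=cv2.INTER_CUBIC)
cv2.imwrite('pics/topc.png',a)
cv2.imwrite('pics/scc.png',cv2.resize(b,(790,561),interpolation=cv2.INTER_CUBIC))
c=get_calibration('top')
for n,u,v,z in [('bush',263,219,.104),('dial',269,252,.09),('h1',345,225,.127),('h2',370,233,.121),('h3',378,208,.1),('purple',312,236,.05)]: print(n,px2w(c,u,v,z).round(3))
E
```

```text
bush [0.527 0.167 0.104]
dial [0.419 0.147 0.09 ]
h1 [ 0.504 -0.101  0.127]
h2 [ 0.479 -0.182  0.121]
h3 [ 0.563 -0.213  0.1  ]
purple [0.475 0.006 0.05 ]
```

View pics/topc.png

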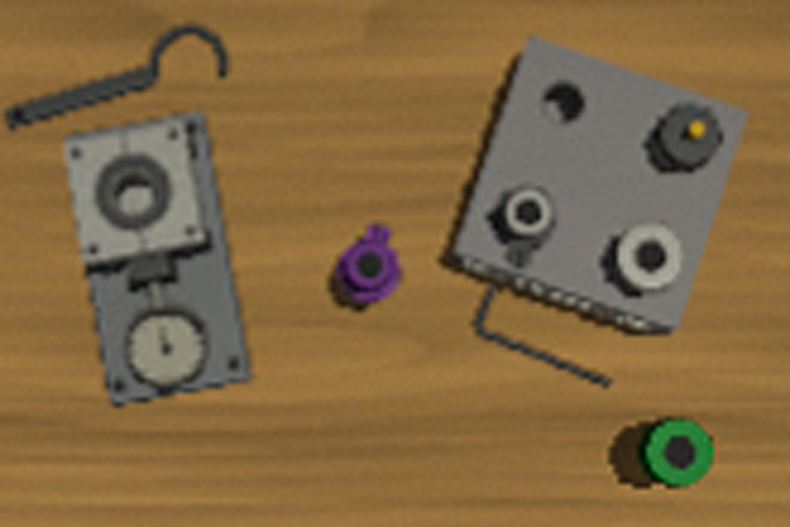

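View pics/scc.png

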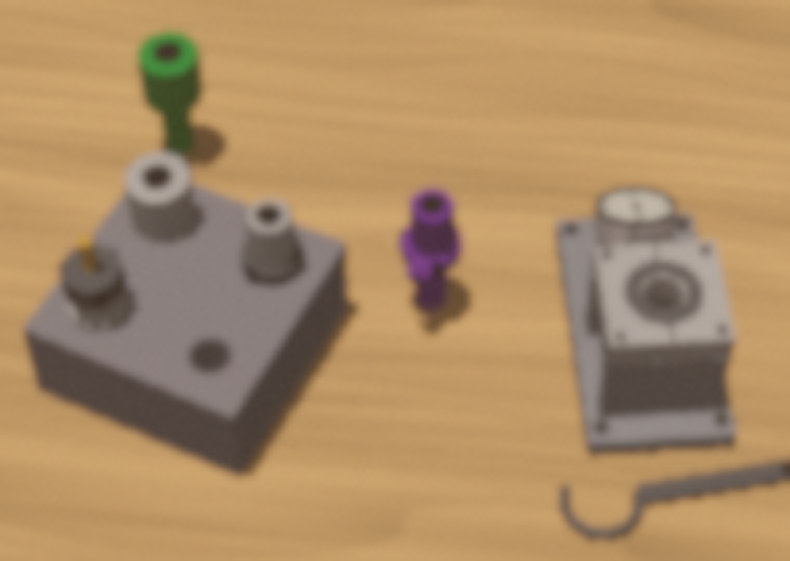

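The adapter is the light-nosed holder with a dark nut and lug at crop (528,212), which is full-frame (345,224). Its lug at crop (518,256) points to the block's label strip, as described. The others are ruled out:
- Plain wide cylinder, crop (650,256): the side-lock holder.
- Orange-tipped holder, crop (690,135): the collet chuck.
- Purple (370,265) and green (680,452): the look-alikes.

The second crop confirms this, with the stepped narrow nose at (268,215). Next I'll work out the geometry.

```bash
python3 - <<'E'
from h import *
c=get_calibration('top')
f=lambda u,v,z: px2w(c,235+u*165/790-.4,180+v*110/527-.4,z)
q=np.array([f(530,38,.075),f(747,113,.075),f(673,330,.075),f(447,262,.075)]); print('rack sides',[np.linalg.norm(q[i]-q[i-1]).round(3) for i in range(4)])
ctr=q.mean(0); x=(q[0]+q[1]-q[2]-q[3])[:2]; yaw=np.arctan2(x[1],x[0]); print('rack',ctr.round(4),yaw)
e=np.array([np.cos(yaw),np.sin(yaw)]);n=np.array([-e[1],e[0]])
print('sock', (ctr[:2]-.044*e+.044*n).round(4))
a=f(528,212,.127); l=f(518,256,.081); print('adapter',a.round(4),'lug',l.round(4),np.linalg.norm((l-a)[:2]),'lugyaw',np.arctan2(*(l-a)[1::-1]), 'front',yaw+np.pi)
b=f(134,192,.104); d=f(166,349,.09); print('bush',b.round(4),'dial',d.round(4),np.linalg.norm((d-b)[:2]),'dialdir',np.arctan2(*(d-b)[1::-1]))
k=[f(65,140,.104),f(202,113,.104)]; print('plate top edge',np.linalg.norm(k[1]-k[0]),np.arctan2(*(k[0]-k[1])[1::-1])+np.pi/2)
w=get_calibration('wrist'); s=ctrl.read_state(); T=Rm(s['tcp_rot'])
print('cam in tool',T.T@(w['origin']-s['tool_pos'])); print((T.T@Rm(w['attitude'])).round(3))
print('tool axes',T.round(3), 'delta to adapter in tool', T.T@(a-s['tool_pos']))
E
```

```text
rack sides [np.float64(0.169), np.float64(0.162), np.float64(0.162), np.float64(0.164)]
rack [ 0.5324 -0.1548  0.075 ] -0.3564335721229496
sock [ 0.5065 -0.0982]
adapter [ 0.5081 -0.1002  0.127 ] lug [ 0.4822 -0.0965  0.081 ] 0.026233918591544066 lugyaw 2.998478069472957 front 2.7851590814668437
bush [0.5245 0.168  0.104 ] dial [0.4179 0.1461 0.09  ] 0.10885985922484905 dialdir -2.9392503654967355
plate top edge 0.09617402819729778 3.337149183101075
cam in tool [ 0.08099455  0.00042654 -0.12547547]
[[-0.    -0.948 -0.318]
 [ 1.    -0.    -0.   ]
 [ 0.    -0.318  0.948]]
tool axes [[-0.928  0.372 -0.001]
 [ 0.372  0.928 -0.001]
 [ 0.    -0.001 -1.   ]] delta to adapter in tool [-0.50898921 -0.50360094  0.12128964]
```

Request:
play_rows(
  motion=[
    [[-25.5, -25.2, 0, 0], [-25.5, -25.2, 0, 0], [-25.5, -25.2, 0, 0], [-25.5, -25.2, 0, 0], [-25.5, -25.2, 0, 0]],
  ],
  gripper=0.65,
)

```text
t: 0.65
tool_pos: [0.2947, 0.3912, 0.248]
tcp_rot: [-3.141, 0.0, 2.761]
wrist_force: [0.7, 0.0, 1.1]
width: 0.65
grasp_force: 0.0
```

Request:
play_rows(
  motion=[
    [[-25.5, -25.2, 0, 0], [-25.5, -25.2, 0, 0], [-25.5, -25.2, 0, 0], [-25.5, -25.2, 0, 0], [-25.5, -25.2, 0, 0]],
  ],
)

```text
t: 1.15
tool_pos: [0.3662, 0.2268, 0.2482]
tcp_rot: [-3.142, -0.0, 2.761]
wrist_force: [0.8, -0.3, 0.7]
width: 0.652
grasp_force: 0.0
```

Request:
play_rows(
  motion=[
    [[-25.5, -25.2, 0, 0], [-25.5, -25.2, 0, 0], [-25.5, -25.2, 0, 0], [-25.5, -25.2, 0, 0], [-25.5, -25.2, 0, 0]],
  ],
)

```text
t: 1.65
tool_pos: [0.4378, 0.0624, 0.2482]
tcp_rot: [3.142, -0.0, 2.761]
wrist_force: [-0.3, -0.4, 0.4]
width: 0.649
grasp_force: 0.0
```

Request:
play_rows(
  motion=[
    [[-25.5, -25.2, 0, 0], [-25.5, -25.2, 0, 0], [-25.5, -25.2, 0, 0], [-25.5, -25.2, 0, 0], [-25.5, -25.2, 0, 0]],
  ],
)

```text
t: 2.15
tool_pos: [0.5094, -0.1019, 0.2481]
tcp_rot: [3.142, -0.0, 2.761]
wrist_force: [-0.7, 0.3, 0.2]
width: 0.649
grasp_force: 0.0
```

Request:
play_rows(
  motion=[
    [[0, 0, 0, 0.14], [0, 0, 0, 0.14], [0, 0, 0, 0.14], [0, 0, 0, 0.14], [0, 0, 0, 0.14]],
  ],
)

```text
t: 2.65
tool_pos: [0.5089, -0.1005, 0.248]
tcp_rot: [-3.141, -0.0, 2.055]
wrist_force: [-0.4, -0.6, -0.2]
width: 0.653
grasp_force: 0.0
```

Request:
play_rows(
  motion=[
    [[0, 0, 0, 0.14], [0, 0, 0, 0.14], [0, 0, 0, 0.14], [0, 0, 0, 0.14], [0, 0, 0, 0.14]],
  ],
)

```text
t: 3.15
tool_pos: [0.5089, -0.1004, 0.248]
tcp_rot: [-3.141, 0.0, 1.355]
wrist_force: [0.7, 0.2, -0.3]
width: 0.655
grasp_force: 0.0
```

Request:
play_rows(
  motion=[
    [[0, 0, 0, 0.14], [0, 0, 0, 0], [0, 0, 0, 0]],
  ],
)

```text
t: 3.45
tool_pos: [0.509, -0.1004, 0.2481]
tcp_rot: [-3.141, 0.0, 1.224]
wrist_force: [0.5, -0.4, -0.1]
width: 0.653
grasp_force: 0.0
```

```bash
python3 - <<'E'
from h import *
c=get_calibration('wrist'); im=snapshot('wrist')
import pickle; pickle.dump(c,open('w1.pkl','wb'))
cv2.imwrite('pics/w1.png',im)
p=np.array([.508,-.1,.127]); print(w2px(c,p), c['origin'])
u,v=w2px(c,[.505,-.1,.1]).astype(int); print(u,v)
cv2.imwrite('pics/w1c.png',cv2.resize(im[max(0,v-75):v+75,u-100:u+100],(800,600),interpolation=cv2.INTER_CUBIC)); 
E
```

```text
[320.47046166 201.2629404 ] [ 0.53735059 -0.023547    0.3735992 ]
317 193
```

View pics/w1c.png

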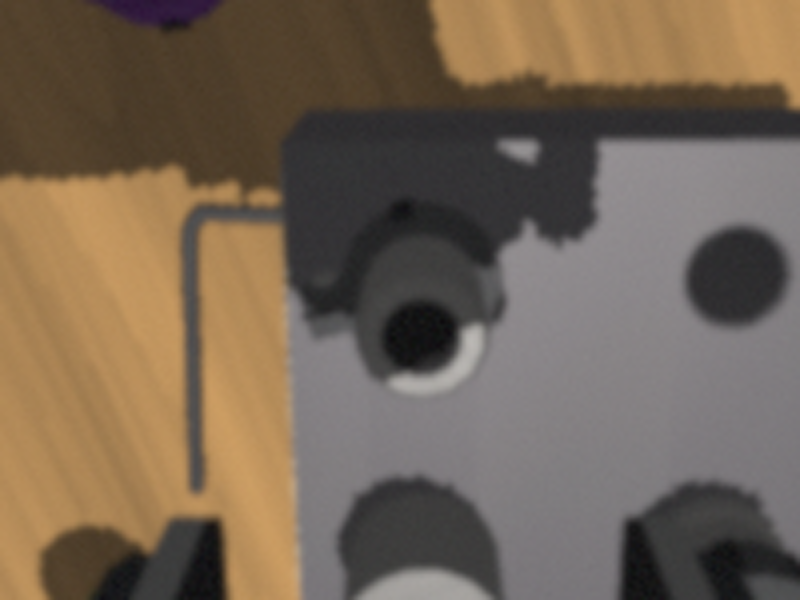

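The wrist crop shows the nose top centred near (422,332) and the lug pointing left with its tip near (312,305). The fingers at (200,560) and (640,560) straddle the adapter.

```bash
python3 - <<'E'
from h import *
import pickle; c=pickle.load(open('w1.pkl','rb'))
f=lambda u,v,z: px2w(c,217+u/4-.4,118+v/4-.4,z)
a=f(423,332,.127); b=f(420,337,.127)
print(a,b)
for p in [(303,285),(312,335),(308,308),(312,300)]:
    l=f(*p,.085); print(p,l, np.linalg.norm((l-a)[:2]),np.arctan2(*(l-a)[1::-1]))
print('rack left edge', [f(290,140,.075),f(302,590,.075)], 'sock',f(737,275,.075))
# predicted lug corner pixels for lug yaws
for y in [2.7,2.8,2.9,3.0,3.1]:
    e=np.array([np.cos(y),np.sin(y)]);n=np.array([-e[1],e[0]])
    print(y,[((w2px(c,[*(a[:2]+.0325*e+s*.007*n),z])+.4-[217,118])*4).round() for s in(1,-1) for z in (.085,.0765)])
import numpy as np
im=cv2.imread('pics/w1.png')[118:268,217:417]
d=np.clip(im.astype(float)*2.2,0,255).astype(np.uint8)[40:90,15:75]
cv2.imwrite('pics/lug.png',cv2.resize(d,(720,600),interpolation=cv2.INTER_CUBIC))
E
```

```text
[ 0.50987453 -0.09998417  0.127     ] [ 0.50879589 -0.10090348  0.127     ]
(303, 285) [ 0.47930403 -0.08944481  0.085     ] 0.03233625717003759 2.809597368396695
(312, 335) [ 0.476335   -0.10347993  0.085     ] 0.03372121241747275 -3.0377394723036626
(308, 308) [ 0.47816933 -0.09592919  0.085     ] 0.031963460867548865 3.014386967544828
(312, 300) [ 0.48002829 -0.09419334  0.085     ] 0.03040282162624173 2.9499516608734404
rack left edge [array([ 0.48899807, -0.05308286,  0.075     ]), array([ 0.44073723, -0.18194406,  0.075     ])] sock [ 0.59211126 -0.13015078  0.075     ]
2.7 [array([301., 297.]), array([304., 288.]), array([304., 247.]), array([307., 240.])]
2.8 [array([303., 309.]), array([306., 300.]), array([301., 259.]), array([305., 251.])]
2.9 [array([307., 320.]), array([310., 311.]), array([300., 271.]), array([303., 263.])]
3.0 [array([312., 331.]), array([315., 321.]), array([300., 282.]), array([303., 274.])]
3.1 [array([318., 341.]), array([320., 331.]), array([300., 294.]), array([304., 286.])]
```

View pics/lug.png

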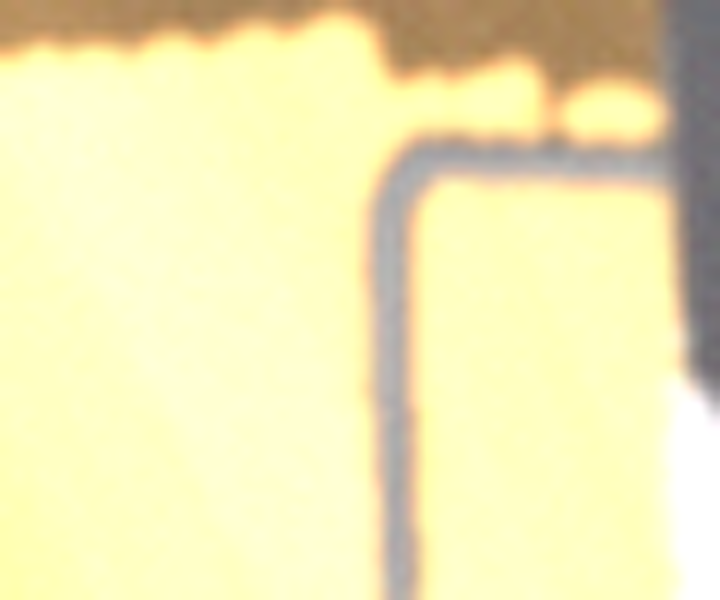

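The tool is already within 1 mm of the adapter axis, so I'll descend and grip.

Request:
play_rows(
  motion=[
    [[0, 0, 20, 0], [0, 0, 20, 0], [0, 0, 20, 0], [0, 0, 20, 0], [0, 0, 20, 0]],
  ],
)

```text
t: 4.0
tool_pos: [0.5091, -0.1004, 0.1475]
tcp_rot: [3.141, -0.0, 1.223]
wrist_force: [0.9, -0.3, -0.6]
width: 0.653
grasp_force: 0.0
```

Request:
play_rows(
  motion=[
    [[0, 0, 15, 0], [0, 0, 15, 0], [0, 0, 10, 0], [0, 0, 0, 0], [0, 0, 0, 0]],
  ],
)

```text
t: 4.5
tool_pos: [0.5093, -0.1005, 0.1086]
tcp_rot: [3.142, 0.0, 1.221]
wrist_force: [1.0, -0.6, 0.0]
width: 0.652
grasp_force: 0.0
```

Request:
play_rows(
  motion=[
    [[0, 0, 0, 0], [0, 0, 0, 0], [0, 0, 0, 0], [0, 0, 0, 0], [0, 0, 0, 0]],
  ],
  gripper=0,
)

```text
t: 5.0
tool_pos: [0.5096, -0.1005, 0.1092]
tcp_rot: [3.14, -0.0, 1.221]
wrist_force: [-2.0, 1.1, 5.5]
width: 0.353
grasp_force: 59.3
```

Request:
play_rows(
  motion=[
    [[0, 0, 0, 0], [0, 0, 0, 0], [0, 0, 0, 0], [0, 0, 0, 0], [0, 0, 0, 0]],
  ],
)

```text
t: 5.5
tool_pos: [0.5096, -0.1005, 0.1092]
tcp_rot: [3.14, -0.0, 1.221]
wrist_force: [-1.6, 0.8, 5.5]
width: 0.356
grasp_force: 59.3
```

Request:
play_rows(
  motion=[
    [[0, 0, -10, 0], [0, 0, -20, 0], [0, 0, -30, 0], [0, 0, -30, 0], [0, 0, -30, 0]],
  ],
)

```text
t: 6.0
tool_pos: [0.5086, -0.1003, 0.2295]
tcp_rot: [-3.141, 0.0, 1.221]
wrist_force: [0.7, -0.6, -4.3]
width: 0.356
grasp_force: 60.3
```

Request:
play_rows(
  motion=[
    [[0, 0, -20, 0], [20, -8, 0, 0], [24, -10, 0, 0], [24, -10, 0, 0], [24, -10, 0, 0]],
  ],
)

```text
t: 6.5
tool_pos: [0.5045, -0.0002, 0.2484]
tcp_rot: [-3.141, 0.0, 1.22]
wrist_force: [0.3, 0.1, -4.2]
width: 0.355
grasp_force: 60.3
```

Request:
play_rows(
  motion=[
    [[24, -10, 0, 0], [24, -10, 0, 0], [24, -10, 0, 0], [24, -10, 0, 0], [0, 0, 0, 0]],
  ],
)

```text
t: 7.0
tool_pos: [0.4998, 0.1055, 0.2483]
tcp_rot: [-3.141, -0.001, 1.224]
wrist_force: [0.1, -0.7, -4.7]
width: 0.358
grasp_force: 60.4
```

Request:
play_rows(
  motion=[
    [[0, 0, 0, -0.12], [0, 0, 0, -0.12], [0, 0, 0, -0.12], [0, 0, 0, 0], [0, 0, 0, 0]],
  ],
)

```text
t: 7.5
tool_pos: [0.5002, 0.1025, 0.2483]
tcp_rot: [-3.141, 0.0, 1.578]
wrist_force: [-0.7, 0.5, -3.3]
width: 0.352
grasp_force: 60.4
```

```bash
python3 - <<'E'
from h import *
import pickle
s=ctrl.read_state(); print(s['tool_pos'],s['tcp_rot'],s['width'],s['joint_positions'][5])
c=get_calibration('wrist'); im=snapshot('wrist'); pickle.dump(c,open('w2.pkl','wb')); cv2.imwrite('pics/w2.png',im)
print(w2px(c,[.5245,.168,.104]), w2px(c,[.418,.146,.09]), w2px(c,s['tool_pos']))
u,v=w2px(c,[.51,.14,.104]).astype(int); y0=max(0,v-100); x0=u-133; print(x0,y0)
cv2.imwrite('pics/w2c.png',cv2.resize(im[y0:y0+200,x0:x0+266],None,fx=3,fy=3,interpolation=cv2.INTER_CUBIC))
E
```

```text
[0.50018362 0.10248983 0.24830849] [-3.14124142e+00  2.66613532e-04  1.57759257e+00] 0.35212545881635654 1.766225901945178
[347.82413357 127.37729316] [240.94036313 148.30566968] [321.02850459 273.91399455]
198 56
```

View pics/w2c.png

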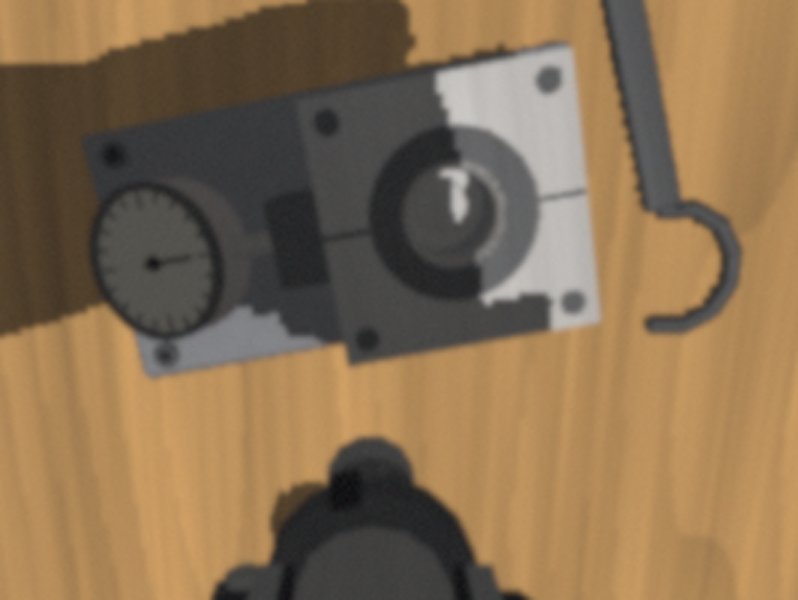

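The crop shows the bore centre near (455,213), with scribed lines from (325,238) and to (585,190). The dial is at (155,263), and the held nut is at the bottom with its lug partly out of the crop. I'll measure the bush and look at the lug.

```bash
python3 - <<'E'
from h import *
import pickle; c=pickle.load(open('w2.pkl','rb'))
f=lambda u,v,z: px2w(c,198+u/3-.33,56+v/3-.33,z)
Q=[f(*p,.104) for p in [(297,97),(570,43),(600,322),(350,365)]]
print('sides',[np.linalg.norm(Q[i]-Q[i-1]).round(4) for i in range(4)],'ctr',np.mean(Q,0))
print('ring',f(455,212,.104)); a=f(325,238,.104); b=f(585,190,.104); print('line',a,b,'dir to dial',np.arctan2(*(a-b)[1::-1])%(2*np.pi))
d=f(155,261,.085);print('dial',d,np.arctan2(*(d-f(455,212,.104))[1::-1])%(2*np.pi))
im=cv2.imread('pics/w2.png'); t=np.clip((im[190:320,235:408]/255.)**.5*300,0,255).astype(np.uint8)
cv2.imwrite('pics/w2d.png',cv2.resize(t,(796,598),interpolation=cv2.INTER_CUBIC))
ax=np.array([.50018,.10249]); 
for y in [3.14,3.24,3.34,3.44,3.54]:
    e=np.array([np.cos(y),np.sin(y)]);n=np.array([-e[1],e[0]])
    print(y,[((w2px(c,[*(ax+.0325*e+s*.007*n),.2143+z])-[235,190])*4.6).round() for s in(1,-1) for z in (.0105,.0015)])
E
```

```text
sides [np.float64(0.0843), np.float64(0.0828), np.float64(0.0851), np.float64(0.0831)] ctr [0.52571951 0.16863806 0.104     ]
ring [0.52589119 0.16896308 0.104     ]
line [0.48504217 0.16069661 0.104     ] [0.56622036 0.17601274 0.104     ] dir to dial 3.3280734937992875
dial [0.42568744 0.15109889 0.085     ] 3.3180177704507443
3.14 [array([151., 330.]), array([163., 296.]), array([145., 235.]), array([158., 205.])]
3.24 [array([159., 351.]), array([171., 317.]), array([143., 258.]), array([155., 227.])]
3.34 [array([169., 371.]), array([180., 336.]), array([143., 280.]), array([155., 249.])]
3.44 [array([181., 390.]), array([192., 355.]), array([145., 303.]), array([157., 270.])]
3.54 [array([195., 408.]), array([205., 372.]), array([150., 325.]), array([162., 291.])]
```

View pics/w2d.png

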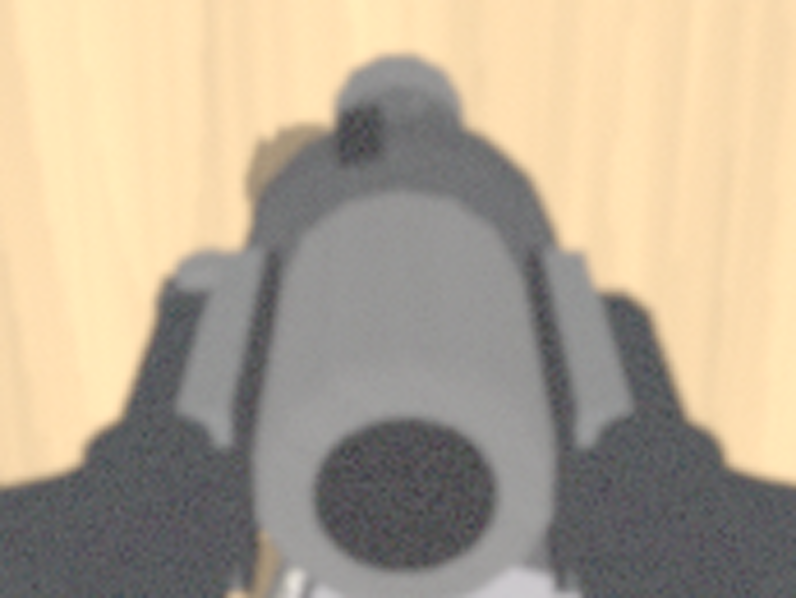

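```bash
python3 - <<'E'
from h import *
import pickle
def draw(img,c,ax,z0,yaw,x0,y0,s,col):
    e=np.array([np.cos(yaw),np.sin(yaw)]);n=np.array([-e[1],e[0]])
    for z in(.0105,.0015):
        P=[(w2px(c,[*(ax+r*e+t*.007*n),z0+z])+.5-[x0,y0])*s for r,t in((.021,1),(.0325,1),(.0325,-1),(.021,-1))]
        cv2.polylines(img,[np.int32(P)],False,col,1)
def crop(name,x0,y0,w,h,s,g):
    im=cv2.imread(name)[y0:y0+h,x0:x0+w]
    return cv2.resize(np.clip((im/255.)**.5*g,0,255).astype(np.uint8),None,fx=s,fy=s,interpolation=cv2.INTER_CUBIC)
c1=pickle.load(open('w1.pkl','rb'));c2=pickle.load(open('w2.pkl','rb'))
A=crop('pics/w1.png',285,165,50,38,8,330);B=A.copy()
for y,col in((2.9,(0,0,255)),(3.05,(0,255,0)),(3.2,(255,0,0))):draw(B,c1,np.array([.5092,-.1003]),.075,y,285,165,8,col)
C=crop('pics/w2.png',262,225,50,37,8,300);D=C.copy()
for y,col in((3.26,(0,0,255)),(3.41,(0,255,0)),(3.56,(255,0,0))):draw(D,c2,np.array([.50018,.10249]),.2143,y,262,225,8,col)
cv2.imwrite('pics/cmp.png',np.vstack([np.hstack([A,B]),np.hstack([C,D])]))
print(w2px(c2,[.50018,.10249,.2663]),235+405/4.6,190+495/4.6)
E
```

```text
[320.86450706 295.77016752] 323.04347826086956 297.60869565217394
```

View pics/cmp.png

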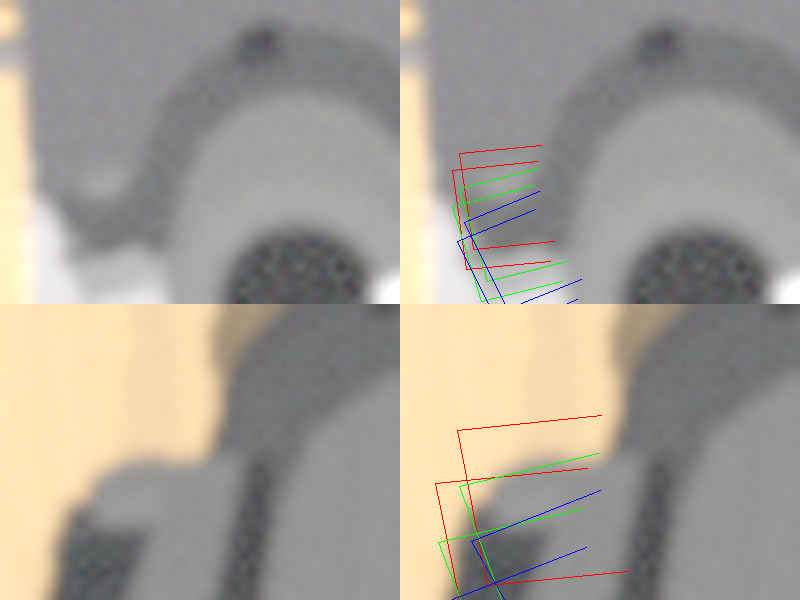

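Both views agree that the lug sits about 1.82 rad from tool yaw, so the lug is at about 3.40 rad. The dial line is at 3.33 rad. I'll centre over the bush with a +0.07 turn and lower to just above the bore.

Request:
play_rows(
  motion=[
    [[16.8, 6.2, 0, 0], [20, 8, 0, 0], [20, 8, 0, 0], [10, 3, 0, 0], [0, 0, 0, 0.07]],
  ],
)

```text
t: 8.05
tool_pos: [0.5253, 0.1718, 0.248]
tcp_rot: [-3.141, -0.0, 1.511]
wrist_force: [-0.9, -0.8, -3.3]
width: 0.358
grasp_force: 60.4
```

Request:
play_rows(
  motion=[
    [[0, 0, 15, 0], [0, 0, 15, 0], [0, 0, 10, 0], [0, 0, 0, 0], [0, 0, 0, 0]],
  ],
)

```text
t: 8.55
tool_pos: [0.5248, 0.17, 0.2085]
tcp_rot: [-3.141, 0.0, 1.511]
wrist_force: [0.1, 0.0, -4.3]
width: 0.351
grasp_force: 60.3
```

Request:
play_rows(
  motion=[
    [[0, 0, 6, 0], [0, 0, 6, 0], [0, 0, 6, 0], [0, 0, 0, 0], [0, 0, 0, 0]],
  ],
)

```text
t: 9.05
tool_pos: [0.5247, 0.1699, 0.1901]
tcp_rot: [-3.141, 0.0, 1.511]
wrist_force: [0.7, 0.8, -4.0]
width: 0.356
grasp_force: 60.4
```

The shank is 8 mm into the bore without contact, so I'll continue down.

Request:
play_rows(
  motion=[
    [[0, 0, 7, 0], [0, 0, 7, 0], [0, 0, 7, 0], [0, 0, 7, 0], [0, 0, 7, 0]],
  ],
)

```text
t: 9.55
tool_pos: [0.5247, 0.1699, 0.1545]
tcp_rot: [-3.141, 0.0, 1.511]
wrist_force: [-0.4, 0.3, -5.0]
width: 0.357
grasp_force: 60.5
```

Request:
play_rows(
  motion=[
    [[0, 0, 5, 0], [0, 0, 4, 0], [0, 0, 3, 0], [0, 0, 2, 0], [0, 0, 0, 0]],
  ],
)

```text
t: 10.05
tool_pos: [0.5248, 0.17, 0.1415]
tcp_rot: [3.142, -0.0, 1.511]
wrist_force: [-2.9, -0.6, 2.1]
width: 0.352
grasp_force: 61.4
```

Request:
play_rows(
  motion=[
    [[0, 0, 1, 0], [0, 0, 1, 0], [0, 0, 1, 0], [0, 0, 0, 0], [0, 0, 0, 0]],
  ],
)

```text
t: 10.55
tool_pos: [0.5248, 0.17, 0.1385]
tcp_rot: [3.142, -0.0, 1.511]
wrist_force: [-3.3, -0.4, 3.8]
width: 0.351
grasp_force: 61.9
```

Request:
play_rows(
  motion=[
    [[0, 0, 1, 0], [0, 0, 1, 0], [0, 0, 0, 0]],
  ],
)

```text
t: 10.85
tool_pos: [0.5249, 0.1701, 0.1383]
tcp_rot: [3.141, -0.001, 1.511]
wrist_force: [-8.5, -2.7, 19.9]
width: 0.349
grasp_force: 63.3
```

It is seated on the plate. I'll press a little more firmly, relieve the side load slightly, and hold.

Request:
play_rows(
  motion=[
    [[0, -0.5, 0.5, 0], [0, 0, 0.5, 0], [0, 0, 0, 0], [0, 0, 0, 0], [0, 0, 0, 0]],
  ],
)

```text
t: 11.35
tool_pos: [0.5248, 0.1701, 0.1382]
tcp_rot: [3.139, -0.001, 1.511]
wrist_force: [-10.2, -2.9, 25.5]
width: 0.353
grasp_force: 64.0
```

Request:
play_rows(
  motion=[
    [[0, 0, 0, 0], [0, 0, 0, 0], [0, 0, 0, 0], [0, 0, 0, 0], [0, 0, 0, 0]],
  ],
)

```text
t: 11.85
tool_pos: [0.5249, 0.1701, 0.1382]
tcp_rot: [3.139, -0.001, 1.511]
wrist_force: [-10.8, -1.8, 26.5]
width: 0.358
grasp_force: 64.0
```

Request:
play_rows(
  motion=[
    [[0, 0, 0, 0], [0, 0, 0, 0], [0, 0, 0, 0], [0, 0, 0, 0], [0, 0, 0, 0]],
  ],
)

```text
t: 12.35
tool_pos: [0.5248, 0.1701, 0.1382]
tcp_rot: [3.139, -0.001, 1.511]
wrist_force: [-10.4, -2.8, 25.6]
width: 0.354
grasp_force: 64.0
```

```bash
python3 - <<'E'
from h import *
import pickle
s=ctrl.read_state(); print(s['tool_pos'],s['tcp_rot'],s['joint_positions'].round(3))
c=get_calibration('wrist'); im=snapshot('wrist'); pickle.dump(c,open('w3.pkl','wb')); cv2.imwrite('pics/w3.png',im)
ax=s['tool_pos'][:2]
t=cv2.resize(np.clip((im[185:285,230:380]/255.)**.6*290,0,255).astype(np.uint8),None,fx=5,fy=5,interpolation=cv2.INTER_CUBIC)
for y,col in((3.18,(0,0,255)),(3.328,(0,255,0)),(3.48,(255,0,0))):
    e=np.array([np.cos(y),np.sin(y)]);n=np.array([-e[1],e[0]])
    for z in(.1145,.1055):
        P=[(w2px(c,[*(ax+r*e+k*.007*n),z])+.5-[230,185])*5 for r,k in((.021,1),(.0325,1),(.0325,-1),(.021,-1))]
        cv2.polylines(t,[np.int32(P)],False,col,1)
cv2.imwrite('pics/w3c.png',t)
E
```

```text
[0.52483654 0.17008869 0.13818044] [ 3.13935371e+00 -7.16930905e-04  1.51073190e+00] [ 0.313  0.291 -0.338  0.939 -0.     1.944]
```

View pics/w3c.png

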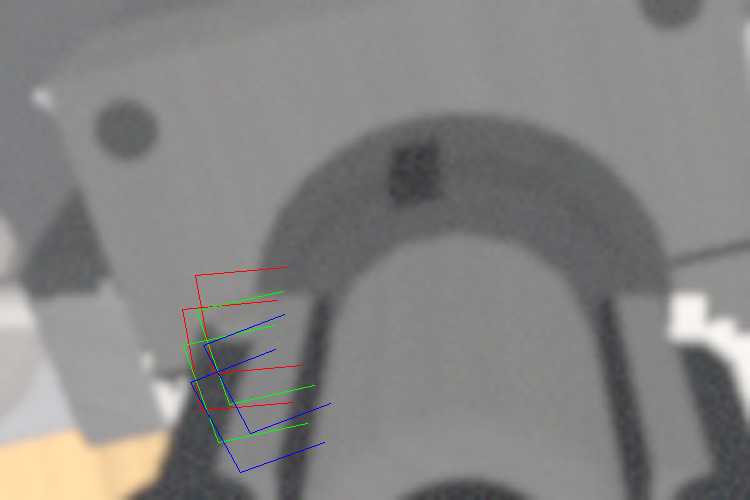

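This is my tenth and last view. The lug is mostly hidden by the left finger, around (200-250,310-380), but it fits the green, dial-aligned outline. The dark nut mark at (415,170) lets me check the angle numerically.

```bash
python3 - <<'E'
from h import *
import pickle
for n,ax,uv,z,ty in [('w1',(.5092,-.1003),(217+403/4,118+210/4),.075,1.222),('w2',(.5002,.1025),(235+360/4.6,190+135/4.6),.2143,1.5776),('w3',(.5248,.1701),(230+415/5,185+172/5),.104,1.511)]:
    c=pickle.load(open(n+'.pkl','rb'))
    for dz in (.006,.012):
        p=px2w(c,uv[0]-.4,uv[1]-.4,z+dz)[:2]-ax; print(n,dz,np.linalg.norm(p).round(4),(np.arctan2(p[1],p[0])-ty).round(3))
# line right of nut in w3c, (675,260)-(745,243)
c=pickle.load(open('w3.pkl','rb')); a=px2w(c,230+675/5,185+262/5,.104);b=px2w(c,230+745/5,185+244/5,.104); print(a,b,np.arctan2(*(b-a)[1::-1]))
E
```

```text
w1 0.006 0.0203 0.24
w1 0.012 0.0215 0.221
w2 0.006 0.0202 0.247
w2 0.012 0.0225 0.212
w3 0.006 0.0202 0.25
w3 0.012 0.0225 0.214
[0.55288086 0.17295548 0.104     ] [0.56175478 0.17490399 0.104     ] 0.21614619439965532
```

The mark sits 0.23 rad from tool yaw, a quarter turn from the lug. That puts the lug at about 3.32 rad against the line's 3.33 rad, and it matches all three views, so there was no slip. Now I'll ease up.

Request:
play_rows(
  motion=[
    [[0, 0, -1, 0], [0, 0, -1, 0], [0, 0, -2, 0], [0, 0, -4, 0], [0, 0, -5, 0]],
  ],
)

```text
t: 12.9
tool_pos: [0.5243, 0.1698, 0.1478]
tcp_rot: [-3.141, 0.001, 1.511]
wrist_force: [1.6, 0.3, -3.7]
width: 0.358
grasp_force: 60.4
```

Request:
play_rows(
  motion=[
    [[0, 0, -5, 0], [0, 0, -5, 0], [0, 0, -5, 0], [0, 0, 0, 0], [0, 0, 0, 0]],
  ],
)

```text
t: 13.4
tool_pos: [0.5245, 0.1701, 0.1634]
tcp_rot: [3.141, -0.0, 1.511]
wrist_force: [-0.1, 0.5, -3.4]
width: 0.355
grasp_force: 60.4
```

Request:
play_rows(
  motion=[
    [[0, 0, 0, -0.14], [0, 0, 0, -0.14], [0, 0, 0, -0.14], [0, 0, 0, -0.14], [0, 0, 0, -0.14]],
  ],
)

```text
t: 13.9
tool_pos: [0.5241, 0.1699, 0.1629]
tcp_rot: [-3.141, -0.0, 2.217]
wrist_force: [-0.7, -0.9, -4.1]
width: 0.354
grasp_force: 60.4
```

Request:
play_rows(
  motion=[
    [[0, 0, 0, -0.14], [0, 0, 0, -0.14], [0, 0, 0, -0.14], [0, 0, 0, -0.14], [0, 0, 0, -0.14]],
  ],
)

```text
t: 14.4
tool_pos: [0.5241, 0.1699, 0.1629]
tcp_rot: [-3.141, -0.001, 2.917]
wrist_force: [-0.4, -0.2, -4.4]
width: 0.353
grasp_force: 60.4
```

Request:
play_rows(
  motion=[
    [[0, 0, 0, -0.14], [0, 0, 0, -0.14], [0, 0, 0, 0]],
  ],
)

```text
t: 14.7
tool_pos: [0.5241, 0.1699, 0.163]
tcp_rot: [-3.141, -0.001, -3.092]
wrist_force: [-0.7, 0.2, -3.4]
width: 0.356
grasp_force: 60.4
```

Request:
play_rows(
  motion=[
    [[0, 0, 0, -0.14], [0, 0, 0, -0.14], [0, 0, 0, -0.14], [0, 0, 0, -0.14], [0, 0, 0, -0.14]],
  ],
)

```text
t: 15.2
tool_pos: [0.5242, 0.1698, 0.1631]
tcp_rot: [-3.141, -0.001, -2.391]
wrist_force: [-0.4, -1.1, -3.4]
width: 0.353
grasp_force: 60.4
```

Request:
play_rows(
  motion=[
    [[0, 0, 0, -0.14], [0, 0, 0, -0.14], [0, 0, 0, -0.14], [0, 0, 0, -0.14], [0, 0, 0, -0.14]],
  ],
)

```text
t: 15.7
tool_pos: [0.5243, 0.1694, 0.163]
tcp_rot: [3.142, -0.001, -1.691]
wrist_force: [0.3, -1.3, -4.1]
width: 0.358
grasp_force: 60.5
```

Request:
play_rows(
  motion=[
    [[0, 0, 0, -0.07], [0, 0, 0, 0], [0, 0, 0, 0]],
  ],
)

```text
t: 16.0
tool_pos: [0.5242, 0.1695, 0.163]
tcp_rot: [3.141, -0.001, -1.626]
wrist_force: [-0.1, -2.2, -3.8]
width: 0.352
grasp_force: 60.4
```

```bash
python3 - <<'E'
from h import *
s=ctrl.read_state(); print(s['tool_pos'],s['tcp_rot'],s['tcp_rot'][2]%(2*np.pi),s['joint_positions'].round(3),s['wrist_force'],s['moment'])
E
```

```text
[0.52418088 0.16951107 0.16304029] [ 3.14123550e+00 -1.08345188e-03 -1.62627818e+00] 4.6569071312312955 [ 3.130e-01  2.720e-01 -3.030e-01  9.970e-01 -1.000e-03 -1.202e+00] [-0.10880481 -2.18528829 -3.75591682] [-0.5725647  -0.00925677 -0.05592185]
```

There is slight wall contact toward −y, so I'll shift 0.8 mm and lower gently.

Request:
play_rows(
  motion=[
    [[0.8, 0, 0, 0], [0, 0, 4, 0], [0, 0, 5, 0], [0, 0, 4, 0], [0, 0, 3, 0]],
  ],
)

```text
t: 16.5
tool_pos: [0.5243, 0.1692, 0.1468]
tcp_rot: [3.141, -0.0, -1.623]
wrist_force: [-0.2, -2.4, -2.0]
width: 0.35
grasp_force: 60.4
```

Request:
play_rows(
  motion=[
    [[0, 0, 2, 0], [0, 0, 2, 0], [0, 0, 1.5, 0], [0, 0, 1, 0], [0, 0, 0, 0]],
  ],
)

```text
t: 17.0
tool_pos: [0.5244, 0.1692, 0.1411]
tcp_rot: [-3.141, 0.0, -1.622]
wrist_force: [-2.1, -3.2, 3.6]
width: 0.355
grasp_force: 60.9
```

Request:
play_rows(
  motion=[
    [[0, 0, 1, 0], [0, 0, 1, 0], [0, 0, 0.5, 0], [0, 0, 0, 0], [0, 0, 0, 0]],
  ],
)

```text
t: 17.5
tool_pos: [0.5245, 0.1692, 0.1387]
tcp_rot: [-3.141, 0.0, -1.622]
wrist_force: [-2.1, -4.2, 5.9]
width: 0.359
grasp_force: 61.2
```

Request:
play_rows(
  motion=[
    [[0, 0, 0.7, 0], [0, 0, 0.7, 0], [0, 0, 0.6, 0], [0, 0, 0.5, 0], [0, 0, 0, 0]],
  ],
)

```text
t: 18.0
tool_pos: [0.5246, 0.1692, 0.1382]
tcp_rot: [-3.14, 0.001, -1.622]
wrist_force: [-7.2, -3.9, 19.8]
width: 0.356
grasp_force: 62.5
```

Request:
play_rows(
  motion=[
    [[0, 0, 0.4, 0], [0, 0, 0.3, 0], [0, 0, 0, 0], [0, 0, 0, 0], [0, 0, 0, 0]],
  ],
)

```text
t: 18.5
tool_pos: [0.5246, 0.1692, 0.1381]
tcp_rot: [-3.14, 0.001, -1.622]
wrist_force: [-9.7, -5.2, 26.0]
width: 0.357
grasp_force: 63.0
```

Seated at the same height as before (0.138 m), with about 30 N of push. I'll hold, then hand in.

Request:
play_rows(
  motion=[
    [[0, 0, 0, 0], [0, 0, 0, 0], [0, 0, 0, 0], [0, 0, 0, 0], [0, 0, 0, 0]],
  ],
)

```text
t: 19.0
tool_pos: [0.5246, 0.1692, 0.1381]
tcp_rot: [-3.14, 0.001, -1.622]
wrist_force: [-9.6, -6.0, 26.3]
width: 0.353
grasp_force: 63.0
```

Request:
play_rows(
  motion=[
    [[0, 0, 0, 0], [0, 0, 0, 0], [0, 0, 0, 0], [0, 0, 0, 0], [0, 0, 0, 0]],
  ],
)

```text
t: 19.5
tool_pos: [0.5246, 0.1692, 0.1381]
tcp_rot: [-3.14, 0.001, -1.622]
wrist_force: [-8.3, -4.6, 25.5]
width: 0.353
grasp_force: 63.0
```

```bash
python3 - <<'E'
from h import *
print(close_job())
E
```

```text
the job is handed in; nothing more can be done
None
```

I handed the job in at 19.5 s: the adapter was seated and held about 1.5 s with its lug to the dial, lifted 25 mm, turned half a turn, and is now gripped and pressed home at about 30 N with the lug pointing away; I worked out that last lug angle from the tool's turn, without a final picture.

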